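# Clear the engraver's stack

## Task

Take the engraver's stack apart and centre each piece flat on its own place: the silver heart on the pan of the spring scale, the copper disc on the red felt stand, the brass hexagon on the blue felt stand and the steel block on the black rubber pad. Keep every piece upright, and lower the heart gently so that the pan is never driven down to its stop. At the end everything is let go and at rest.

Things in the scene. Friction and masses are not known exactly. Their poses are not given: they have to be found in the camera images.
- silver_heart: Bright silver heart, top of the stack, 16 mm thick, 0.12 kg. Origin on its underside, midway between its two round lobes (radius 10 mm, centred 7.1 mm either side along y). y runs across the lobes: 34 mm wide through the origin, the best grip; the point reaches 21 mm toward -x, the lobes 10 mm toward +x. Its origin lies about 5.5 mm off the middle of the copper disc.
- copper_disc: Copper round disc, second from the top, 44 mm in diameter, 16 mm thick, about 0.22 kg. Origin at the centre of its underside, z up.
- brass_hex: Brass regular hexagon, third from the top, 54 mm across flats (62 mm across corners), 18 mm thick, about 0.39 kg. Origin at the centre of its underside, z up; y is square to one pair of flats, other pairs every 60 degrees.
- steel_block: Dark steel square bench block, the bottom of the stack, 64 x 64 mm, 22 mm thick, about 0.7 kg, on the table. Origin at the centre of its underside; x and y square to its sides. The whole stack (steel, brass, copper, heart) is 72 mm high; each piece lies loose and nearly centred on the one below.
- red_stand: Fixed round dark wood stand, 110 mm in diameter, with a red felt top 92 mm in diameter: the place for the copper disc. Origin at the centre of its underside on the table; the felt surface is 8 mm above it.
- blue_stand: Fixed round dark wood stand, 110 mm in diameter, with a blue felt top 92 mm in diameter: the place for the brass hexagon. Origin at the centre of its underside on the table; the felt surface is 8 mm above it.
- black_pad: Fixed square black rubber pad, 100 x 100 mm, 8 mm thick: the place for the steel block. Origin at the centre of its underside on the table.
- pan_top (a point): Centre of the upper face of the round white pan (80 mm in diameter, 5 mm thick) of the spring scale, a round green housing 104 mm in diameter and 38 mm high. The empty pan's face is 70 mm above the table: the place for the silver heart. The point moves with the pan.
- scale_pan (a joint): How far the scale's pan has sunk, in m: 0 empty, 0.020 on its stop. Its spring is soft, about 0.18 N per mm: the heart alone sinks it about 5 to 7 mm; 3.5 N or more drives it down to the stop, so set the heart down by height, not by force.

How it is judged:
By the outcome, as a careful person would: the job done as asked, in the order asked, and still so for the second after the job is handed in, with the robot touching nothing.
It also fails if it takes over 112 s, if anything falls off the work surface, if the arm or the gripper's body presses on something with over 40 N, if the wrist force passes 120 N, or if a joint passes its speed limit or range.

## Robot

A 6-joint arm with a two-finger parallel gripper is mounted at the origin on the work surface. World frame = base frame: x ahead of the robot, y to its left, z up, the work surface at z = 0. Lengths are in m, angles in rad, forces in N, time in s.
With the tool pointing down it reaches from about 0.275 to 0.775 m from the base axis. Payload 14.6 kg.
Tool frame: the origin (TCP) lies midway between the tips of the shut fingers; the grasp point (between the pads) lies 19 mm behind it; z points along the fingers, y is the direction in which the jaws open and shut (so a half turn about z gives the same grasp; the last joint's range is limited). The gripper opens to 85 mm and grips with 20 to 120 N. Pads are 22 mm wide; open, the fingers measure 114 mm over their backs; the gripper's body (76 mm by 85 mm) begins 54 mm behind the grasp point. The pads swing forward as they close: fully open they stand 13 mm farther back than shut.
Start: joints at [-1.429, 0.263, -0.048, 1.259, 0, 1.415], TCP at [0.154, -0.502, 0.231] pointing down, gripper open.
Joint ranges: [-2.65, 2.65], [-0.89, 1.7], [-1.18, 1.37], [-2.13, 2.11], [-1.35, 1.29], [-3.14, 3.14]. Speed limits (rad/s): [1.89, 1.89, 2.57, 2.79, 3.14, 3.14].

## Interface

Orientations are given as [roll, pitch, yaw] about the fixed x, y, z axes, in that order (R = Rz(yaw) Ry(pitch) Rx(roll)).
In Python, from plant import bot gives the robot as it stands.
- The arm moves only by the shell command python3 -m crank 'ROWS'. ROWS is JSON, a list of rows, each a list of 7 numbers: the finger opening in m, from 0 to 0.0854, then the shift along the world's x, y, z in m, then the turn, a rotation vector about the world's x, y, z in degrees. A call has 1 to 5 rows; each row shifts and turns the commanded pose from where the row before left it; what a row does not reach is not made up. A row lasts 1/8 s, in which the tool goes at most 62.5 mm and 10.7 degrees, less where a joint would pass 70% of its speed; a pose out of reach is approached as far as the arm can. A call with a gripper value outside its range is refused whole. The fingers move at their own pace and stop on an object; the grip force is fixed at half the most. Time passes only in rows, so rows that do not move let the fingers close. It gives the time, the measured TCP pose, the force and the opening at its end, in the units of the state.
- bot.read_state(): the state, without advancing time (a new reading comes with each control period).
- bot.snapshot(name): name is "scene" or "top" or "wrist"; returns the picture (384x512x3 uint8, blue, green, red); there is no depth.
- bot.get_calibration(name): a dict with "fx", "fy", "cx", "cy" (pixels), "extrinsics" (4x4, takes a point from world to camera coordinates); the wrist camera has in their place "mount" (4x4, takes a point from camera to tool coordinates, whose origin is the TCP and whose axes are the flange's). Camera axes: x right, y down, z forward; pixel columns grow to the right and rows downward; lengths in m; the calibration is good to about 2 mm. A picture is of the moment at which its call begins: read the wrist's pose just before it. get_calibration takes no time and is no camera call.
- bot.sign_off(): hands the job in, once; it reports no verdict.
The state is a dict: "time_s": time; "joints": joint angles; "joint_velocities": joint speeds; "joint_torque": joint torques, N m; "tcp_pos": TCP position; "orientation": TCP orientation; "force": force on the tool from outside, world axes, zero at the start; "wrist_torque": the same for the moment, N m; "gripper_width": opening from 0.0 (shut) to 1.0 (fully open).
Only numpy, scipy, OpenCV 4.12 (cv2) and the standard library are available. Lean on these libraries where they do the work, as an engineer would, in place of code of your own. Each camera call takes 0.05 s, during which the arm holds its last target. There are 200 camera calls.

## Working session

There is one attempt and no reset: what is moved stays moved. The work goes in short steps, Python scripts to look and compute and a shell command to move; the robot and the scene stay as the last step left them, time stands still between calls to the robot, and variables do not carry over. Pictures are saved under pics/ and viewed, about 12 in all and at most 16, crops included, and the job is handed in when it is done.

```bash
mkdir -p pics; ls
python3 - <<'E'
from plant import bot
import cv2
s=bot.read_state();print(s)
for n in("scene","top"):
    cv2.imwrite(f"pics/{n}0.png",bot.snapshot(n)); print(bot.get_calibration(n))
print(bot.get_calibration("wrist"))
E
```

```text
pics
{'time_s': 0.0, 'joints': array([-1.42928231e+00,  2.63515855e-01, -4.89301409e-02,  1.25939831e+00,
       -3.76434047e-06,  1.41548693e+00]), 'joint_velocities': array([-0.0024211 ,  0.00089968, -0.00024463, -0.00046305,  0.00016126,
        0.00066373]), 'joint_torque': array([-3.79281228e-04, -6.37633610e+01,  3.84574020e+01,  1.38871896e-02,
       -1.12488633e-04, -6.95212591e-06]), 'tcp_pos': array([ 0.15350456, -0.50177295,  0.23083126]), 'orientation': array([-3.14055671e+00, -1.58387952e-04,  2.96823338e-01]), 'force': array([ 0.45041934, -0.02626953, -0.43671854]), 'wrist_torque': array([ 0.04888457,  0.05939793, -0.01008787]), 'gripper_width': 1.0002424407695225}
{'fx': 384.8092030111309, 'fy': 384.8092030111309, 'cx': 259.4175371231996, 'cy': 192.28002315358887, 'extrinsics': array([[-0.87949603,  0.47586278,  0.00642977,  0.49481722],
       [ 0.26403159,  0.49913829, -0.82531708, -0.09510736],
       [-0.39594703, -0.72416544, -0.56463295,  1.04839094],
       [ 0.        ,  0.        ,  0.        ,  1.        ]])}
{'fx': 489.45170685853935, 'fy': 489.45170685853935, 'cx': 258.8690000994539, 'cy': 185.9204351000038, 'extrinsics': array([[-0.02543451, -0.99959678, -0.0126242 ,  0.01553871],
       [-0.99389592,  0.0266415 , -0.1070567 ,  0.54243426],
       [ 0.10734986,  0.00982421, -0.99417277,  1.07046657],
       [ 0.        ,  0.        ,  0.        ,  1.        ]])}
{'fx': 313.10076138012585, 'fy': 313.10076138012585, 'cx': 253.30005268262124, 'cy': 193.0307997155888, 'mount': array([[-6.17957622e-04, -9.65948930e-01, -2.58732066e-01,
         6.49564255e-02],
       [ 9.99999793e-01, -5.49850327e-04, -3.35598753e-04,
        -3.16652572e-05],
       [ 1.81907345e-04, -2.58732219e-01,  9.65949070e-01,
        -1.41799869e-01],
       [ 0.00000000e+00,  0.00000000e+00,  0.00000000e+00,
         1.00000000e+00]])}
```

View pics/top0.png

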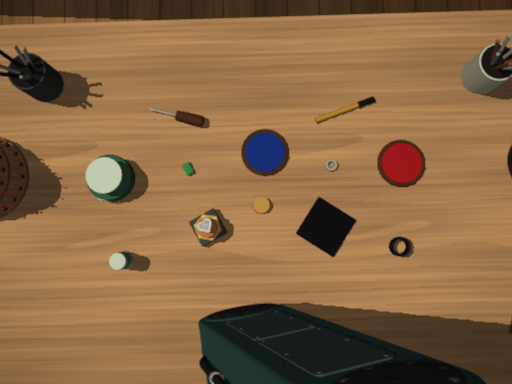

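View pics/scene0.png

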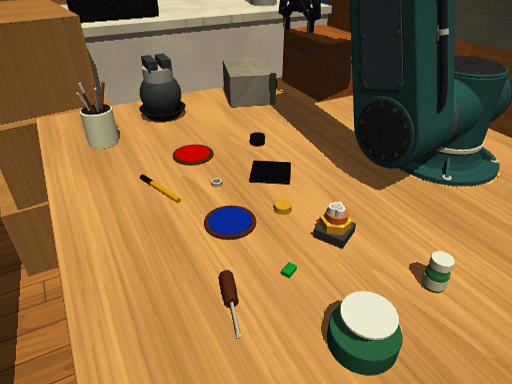

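The top view shows the stack at about (208,227), the scale pan at (104,175), the blue stand at (265,152), the red stand at (401,163) and the pad at (326,227). The scene view agrees with this.

```bash
cat > h.py <<'E'
from plant import bot
import numpy as np, cv2
from scipy.spatial.transform import Rotation as R
def cam(n,s=None):
    c=bot.get_calibration(n); K=np.array([[c['fx'],0,c['cx']],[0,c['fy'],c['cy']],[0,0,1]])
    if n=='wrist':
        T=np.eye(4);T[:3,:3]=R.from_euler('xyz',s['orientation']).as_matrix();T[:3,3]=s['tcp_pos']
        E=np.linalg.inv(T@c['mount'])
    else: E=c['extrinsics']
    return K,E
def px2w(n,uv,z,s=None):
    K,E=cam(n,s); uv=np.atleast_2d(uv).astype(float)
    d=np.c_[uv,np.ones(len(uv))]@np.linalg.inv(K).T@E[:3,:3]
    o=-E[:3,:3].T@E[:3,3]
    return o+d*((z-o[2])/d[:,2])[:,None]
def look(name,crop=None,k=1,n='wrist'):
    s=bot.read_state(); im=bot.snapshot(n); cv2.imwrite(f'pics/{name}_raw.png',im)
    np.save(f'pics/{name}.npy',s,allow_pickle=True)
    if crop: x,y,w,h=crop; im=im[y:y+h,x:x+w]
    cv2.imwrite(f'pics/{name}.png',cv2.resize(im,None,fx=k,fy=k,interpolation=cv2.INTER_CUBIC))
    return s,im
def load(name): return np.load(f'pics/{name}.npy',allow_pickle=True).item(),cv2.imread(f'pics/{name}_raw.png')
E
python3 - <<'E'
from h import *
im=cv2.imread('pics/top0.png'); b,g,r=[im[...,i].astype(int) for i in range(3)]
def cen(m,box):
    x,y,w,h=box; M=np.zeros(m.shape,np.uint8); M[y:y+h,x:x+w]=m[y:y+h,x:x+w]
    c=max(cv2.findContours(M,0,1)[0],key=cv2.contourArea); return cv2.minAreaRect(c),cv2.fitEllipse(c)
for nm,m,box,z in (('red',(r>110)&(g<40),(370,130,70,70),.008),('blue',(b>90)&(r<50),(235,120,70,70),.008),('pad',(r<40)&(b<40),(290,190,72,72),.008),('pan',(r>130)&(b>120),(80,150,55,60),.070)):
    q,e=cen(m,box); print(nm,q,e[:2],px2w('top',[e[0],q[0]],z).round(4).tolist())
    if nm=='pad': print(px2w('top',cv2.boxPoints(q),z).round(4).tolist())
cv2.imwrite('pics/stack.png',cv2.resize(im[195:260,170:250],None,fx=9,fy=9,interpolation=cv2.INTER_CUBIC))
E
```

```text
red ((401.5, 162.5), (39.0, 39.0), 90.0) ((401.397216796875, 162.57749938964844), (38.694087982177734, 39.779754638671875)) [[0.59, -0.3266, 0.008], [0.5902, -0.3269, 0.008]]
blue ((264.0, 151.5), (37.0, 38.0), 90.0) ((264.3517150878906, 151.54519653320312), (37.71820068359375, 38.31005859375)) [[0.6244, -0.0131, 0.008], [0.6245, -0.0123, 0.008]]
pad ((325.7190856933594, 226.44943237304688), (43.45990753173828, 42.611907958984375), 32.0053825378418) ((325.57867431640625, 226.3844451904297), (49.04127502441406, 50.344852447509766)) [[0.4487, -0.1472, 0.008], [0.4485, -0.1475, 0.008]]
[[0.4355, -0.0798, 0.008], [0.5162, -0.134, 0.008], [0.4616, -0.2154, 0.008], [0.3818, -0.1609, 0.008]]
pan ((103.00000762939453, 174.5), (34.64822769165039, 36.06244659423828), 45.0) ((103.00039672851562, 174.7539825439453), (34.750953674316406, 36.05755615234375)) [[0.5718, 0.3396, 0.07], [0.5723, 0.3396, 0.07]]
```

View pics/stack.png

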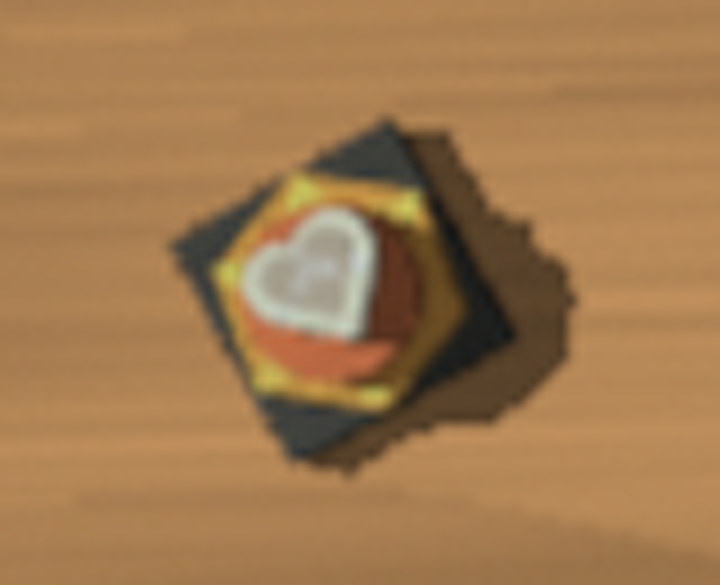

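The crop shows the heart with its tip at (210,232) and its lobes up-left. The hexagon and the block are also visible.

Run:
```python
from h import *
s=bot.read_state()
C=lambda x,y:(x/9+170-.45,y/9+195-.45)
print('heart tip,lobeL,lobeR',px2w('top',[C(363,337),C(265,275),C(345,230)],.072).round(4))
print('block',px2w('top',[C(388,120),C(172,247),C(297,460),C(515,335)],.022).round(4))
print(s['tcp_pos'],np.degrees(s['orientation']))
```

```text
heart tip,lobeL,lobeR [[0.4417 0.1083 0.072 ]
 [0.457  0.1314 0.072 ]
 [0.4672 0.1122 0.072 ]]
block [[0.4965 0.1068 0.022 ]
 [0.4661 0.1613 0.022 ]
 [0.4125 0.1307 0.022 ]
 [0.4421 0.076  0.022 ]]
[ 0.15351685 -0.50180742  0.23089192] [-1.79948808e+02 -9.79930137e-03  1.70054070e+01]
```

```bash
python3 -m crank '[[0.085,0.02,0.043,0,0,0,1],[0.085,0.022,0.045,0,0,0,1],[0.085,0.022,0.045,0,0,0,1],[0.085,0.022,0.045,0,0,0,1],[0.085,0.022,0.045,0,0,0,1]]'
python3 -m crank '[[0.085,0.022,0.045,0,0,0,1],[0.085,0.022,0.045,0,0,0,1],[0.085,0.022,0.045,0,0,0,1],[0.085,0.022,0.045,0,0,0,1],[0.085,0.022,0.045,0,0,0,1]]'
python3 -m crank '[[0.085,0.022,0.045,-0.005,0,0,1],[0.085,0.022,0.045,-0.01,0,0,1],[0.085,0.022,0.045,-0.015,0,0,1],[0.085,0.022,0.039,-0.01,0,0,0],[0.085,0,0,0,0,0,0]]'
```

```text
time_s: 0.72
tcp_pos: [0.2618, -0.2775, 0.2311]
orientation: [-3.141, -0.0, 0.384]
force: [1.1, -0.7, 0.0]
gripper_width: 0.995
time_s: 1.35
tcp_pos: [0.3719, -0.0524, 0.2313]
orientation: [3.141, -0.0, 0.472]
force: [1.0, -2.2, 0.6]
gripper_width: 1.002
time_s: 1.98
tcp_pos: [0.4598, 0.122, 0.1901]
orientation: [-3.141, 0.002, 0.527]
force: [-0.4, -0.6, 0.6]
gripper_width: 0.993
```

Run:
```python
from h import *
s,im=look('w1',(130,90,260,195),3); print(s['time_s'],s['tcp_pos'],np.degrees(s['orientation']),s['gripper_width'],s['force'])
```

```text
1.975 [0.45981406 0.12196311 0.19006431] [-1.79942396e+02  8.99268011e-02  3.01878718e+01] 0.993129231053099 [-0.40186479 -0.61016597  0.60129462]
```

View pics/w1.png

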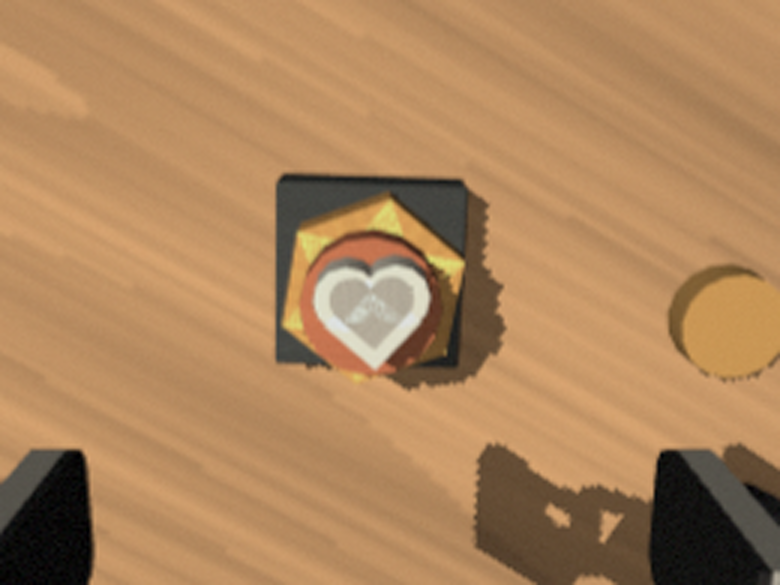

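The wrist crop shows the heart's origin at about (373.5,303) and its tip at (376,370). The disc is centred near (371,304), and the hexagon and block corners are clear.

Run:
```python
from h import *
s,_=load('w1')
C=lambda x,y:(x/3+130-.33,y/3+90-.33)
P=lambda l,z:px2w('wrist',[C(*p) for p in l],z,s)[:,:2]
h=P([(373.5,303),(376,370),(313,302),(434,303)],.072); print('heart',h.round(4)); d=h[0]-h[1];print(np.degrees(np.arctan2(d[1],d[0])),np.linalg.norm(d),np.linalg.norm(h[2]-h[3]))
print('disc',P([(371,304),(300,304),(442,304)],.056).round(4))
x=P([(390,193),(465,264),(444,357),(283,328),(299,230)],.040)
print('hex',x.round(4),'ctr',((x[0]+P([(359,380)],.04)[0])/2).round(4),((x[1]+x[3])/2).round(4),((x[2]+x[4])/2).round(4)); 
for a,b in((1,3),(2,4),): d=x[a]-x[b];print(np.degrees(np.arctan2(d[1],d[0]))%60)
b=P([(279,177),(465,181),(460,365),(277,363)],.022);print('blk',b.mean(0),[np.degrees(np.arctan2(*(b[i]-b[(i+1)%4])[::-1]))%90 for i in range(4)])
```

```text
heart [[0.4577 0.1202]
 [0.4406 0.1095]
 [0.4493 0.1353]
 [0.4664 0.1053]]
32.26129785220139 0.020194472933676457 0.034582128029582805
disc [[0.4534 0.1186]
 [0.4426 0.1372]
 [0.4643 0.1   ]]
hex [[0.4836 0.1293]
 [0.4761 0.0973]
 [0.4463 0.087 ]
 [0.4285 0.1371]
 [0.4592 0.1482]] ctr [0.4546 0.1181] [0.4523 0.1172] [0.4528 0.1176]
20.10891744113639
18.08876688716677
blk [0.4546511  0.11965309] [np.float64(28.93025280403431), np.float64(30.087202007220675), np.float64(29.513743339188146), np.float64(28.076909231364283)]
```

```bash
python3 -m crank '[[0.07,-0.002,-0.002,-0.04,0,0,2],[0.06,0,0,-0.04,0,0,0],[0.055,0,0,-0.03,0,0,0],[0.055,0,0,-0.02,0,0,0],[0.055,0,0,0,0,0,0]]'
```

```text
time_s: 2.65
tcp_pos: [0.4565, 0.117, 0.0608]
orientation: [-3.141, 0.002, 0.557]
force: [-0.3, 0.2, 0.6]
gripper_width: 0.643
```

Run:
```python
from h import *
s,im=look('w2',(100,140,300,244),2.6); print(s['time_s'],s['tcp_pos'],np.degrees(s['orientation']),s['gripper_width'],s['force'])
```

```text
2.65 [0.45647143 0.11698796 0.06076525] [-1.79950158e+02  1.11646415e-01  3.19354069e+01] 0.6434067648459182 [-0.26082468  0.1714962   0.60909525]
```

View pics/w2.png

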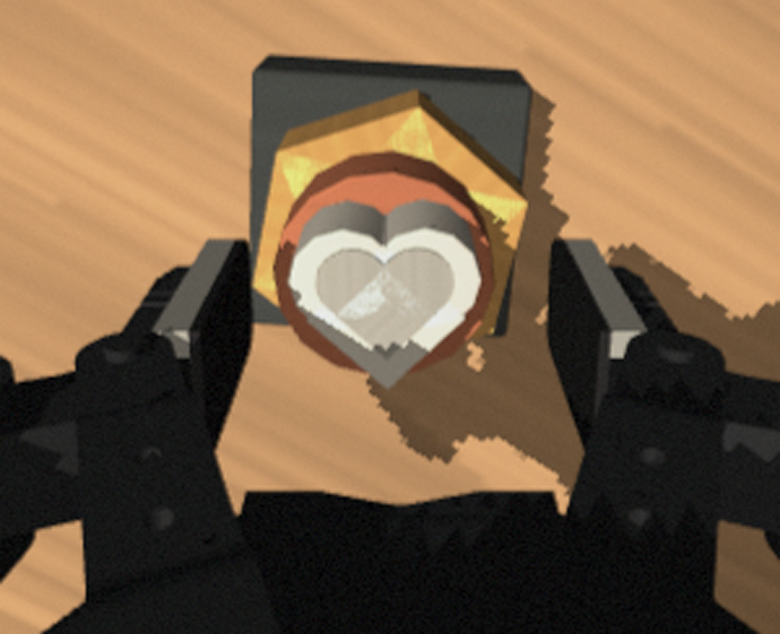

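The close view puts the heart's widest line at about (385.5,281). The jaws' midline is at about x=400, so the heart sits slightly left of centre.

Run:
```python
from h import *
s,_=load('w2')
C=lambda x,y:(x/2.6+100-.3,y/2.6+140-.3)
h=px2w('wrist',[C(385.5,281),C(388,387),C(289,281),C(482,281)],.072,s)[:,:2]; print(h.round(4));d=h[0]-h[1];print(np.degrees(np.arctan2(d[1],d[0])),np.linalg.norm(d),np.linalg.norm(h[2]-h[3]))
```

```text
[[0.4588 0.1215]
 [0.4413 0.1102]
 [0.4499 0.1358]
 [0.4677 0.1073]]
32.88865195186067 0.020843700894122935 0.03361899101164455
```

```bash
python3 -m crank '[[0.055,0.0023,0.0045,-0.004,0,0,1],[0.055,0,0,0,0,0,0]]'; python3 -m crank '[[0.02,0,0,0,0,0,0],[0.02,0,0,0,0,0,0],[0.02,0,0,0,0,0,0],[0.02,0,0,0,0,0,0],[0.02,0,0,0,0,0,0]]'
```

```text
time_s: 2.95
tcp_pos: [0.4603, 0.1226, 0.0578]
orientation: [3.141, -0.001, 0.577]
force: [-0.0, 0.2, -0.3]
gripper_width: 0.645
time_s: 3.58
tcp_pos: [0.4601, 0.1225, 0.0579]
orientation: [3.141, -0.001, 0.576]
force: [-3.0, -1.1, 9.1]
gripper_width: 0.362
```

```bash
python3 -m crank '[[0.02,0,0,0,0,0,0],[0.02,0,0,0,0,0,0]]'
python3 - <<'E'
from h import *
s,im=look('w3',(100,140,300,244),2.6); print(s['time_s'],s['tcp_pos'],np.degrees(s['orientation']),s['gripper_width'],s['force'])
E
```

```text
time_s: 3.82
tcp_pos: [0.4601, 0.1224, 0.0579]
orientation: [3.141, -0.001, 0.576]
force: [-2.6, 0.2, 10.0]
gripper_width: 0.369
3.825 [0.46007004 0.12243737 0.05793944] [ 1.7997142e+02 -4.2000291e-02  3.3006123e+01] 0.36863734628487377 [-2.61156218  0.22591074  9.98924171]
```

View pics/w3.png

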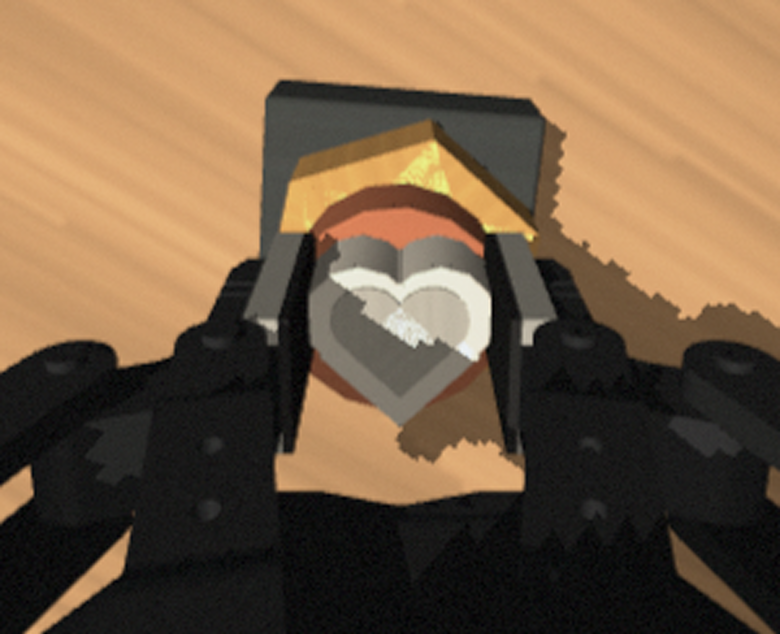

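Heart gripped and centred between the pads. I lift it and carry it over the pan.

```bash
python3 - <<'E'
from h import *
s,_=load('w3')
C=lambda x,y:(x/2.6+100-.3,y/2.6+140-.3)
h=px2w('wrist',[C(400,310),C(400,426)],.072,s)[:,:2]; print(h.round(4),(h-s['tcp_pos'][:2]).round(4))
E
python3 -m crank '[[0.02,0,0,0.01,0,0,0],[0.02,0,0,0.03,0,0,0],[0.02,0,0,0.04,0,0,0],[0.02,0.02,0.035,0,0,0,0],[0.02,0.022,0.045,0,0,0,0]]'
python3 -m crank '[[0.02,0.022,0.045,0,0,0,0],[0.02,0.022,0.045,0,0,0,0],[0.02,0.02,0.035,0,0,0,0],[0.02,0.006,0.012,0,0,0,0],[0.02,0,0,0,0,0,0]]'
```

```text
[[0.4602 0.1227]
 [0.4411 0.1102]] [[ 0.0001  0.0002]
 [-0.019  -0.0122]]
time_s: 4.5
tcp_pos: [0.5026, 0.203, 0.1386]
orientation: [3.141, -0.002, 0.574]
force: [1.3, -0.5, -1.7]
gripper_width: 0.371
time_s: 5.12
tcp_pos: [0.5716, 0.3395, 0.1372]
orientation: [3.142, 0.001, 0.577]
force: [-0.4, -0.9, -1.1]
gripper_width: 0.366
```

```bash
python3 -m crank '[[0.02,0,0,0,0,0,0]]'
python3 - <<'E'
from h import *
s,im=look('w4',None,1.5); print(s['time_s'],s['tcp_pos'],np.degrees(s['orientation']),s['gripper_width'],s['force'])
E
```

```text
time_s: 5.25
tcp_pos: [0.5714, 0.3384, 0.1376]
orientation: [3.142, 0.0, 0.575]
force: [-0.6, 0.1, -0.9]
gripper_width: 0.368
5.25 [0.57137747 0.33840926 0.13757739] [1.79995555e+02 2.47606943e-02 3.29714448e+01] 0.36798135041200125 [-0.63119399  0.12383496 -0.93030545]
```

View pics/w4.png

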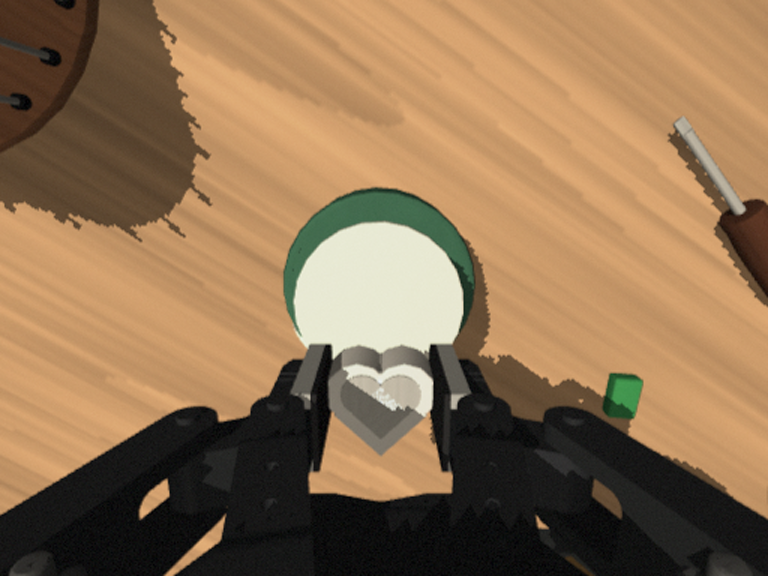

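The pan's edge points are at (294,305), (379,222) and (464,305), with the heart hanging level in the jaws. I fit the pan circle from these.

Run:
```python
from h import *
from scipy.optimize import least_squares
s,im=load('w4')
m=(im.min(2)>150).astype(np.uint8); m[228:]=0
c=max(cv2.findContours(m,0,1)[0],key=cv2.contourArea)[:,0]
c=c[c[:,1]<215]
p=px2w('wrist',c,.070,s)[:,:2]
r=least_squares(lambda q:np.hypot(*(p-q[:2]).T)-.04,p.mean(0)-[.03,.02]);print(len(p),r.x,np.abs(r.fun).mean())
C=lambda x,y:(x/1.5-.17,y/1.5-.17)
print(px2w('wrist',[C(381,388),C(381,453)],.1515,s))
```

```text
181 [0.57043518 0.3391493 ] 0.00048002044400222155
[[0.57171339 0.33860384 0.1515    ]
 [0.55311921 0.32654656 0.1515    ]]
```

```bash
python3 -m crank '[[0.02,-0.0005,0.0008,-0.03,0,0,0],[0.02,0,0,-0.022,0,0,0],[0.02,0,0,-0.008,0,0,0],[0.02,0,0,0,0,0,0],[0.02,0,0,0,0,0,0]]'
```

```text
time_s: 5.92
tcp_pos: [0.5718, 0.3402, 0.0784]
orientation: [3.141, -0.001, 0.576]
force: [-0.5, 0.1, -1.4]
gripper_width: 0.366
```

```bash
python3 -m crank '[[0.02,-0.0006,-0.0007,-0.004,0,0,0],[0.02,0,0,-0.003,0,0,0],[0.02,0,0,-0.002,0,0,0],[0.02,0,0,-0.002,0,0,0],[0.02,0,0,0,0,0,0]]'; python3 -m crank '[[0.02,0,0,0,0,0,0]]'
```

```text
time_s: 6.55
tcp_pos: [0.5707, 0.3395, 0.0662]
orientation: [3.142, 0.0, 0.576]
force: [0.8, -1.7, 0.1]
gripper_width: 0.366
time_s: 6.68
tcp_pos: [0.5707, 0.3396, 0.0663]
orientation: [3.142, -0.0, 0.576]
force: [-0.4, -0.4, -0.5]
gripper_width: 0.367
```

```bash
python3 -m crank '[[0.036,0,0,0,0,0,0],[0.04,0,0,0,0,0,0],[0.046,0,0,0,0,0,0],[0.052,0,0,0,0,0,0],[0.056,0,0,0,0,0,0]]'; python3 -m crank '[[0.056,0,0,0.02,0,0,0],[0.07,0,0,0.04,0,0,0],[0.085,0,0,0.04,0,0,0],[0.085,-0.02,-0.012,0.01,0,0,0],[0.085,0,0,0,0,0,0]]'
python3 - <<'E'
from h import *
s,im=look('w5',(130,130,256,192),3); print(s['time_s'],s['tcp_pos'],np.degrees(s['orientation']),s['gripper_width'],s['force'])
E
```

```text
time_s: 7.3
tcp_pos: [0.5707, 0.3395, 0.0663]
orientation: [-3.142, 0.0, 0.576]
force: [0.2, 0.4, -0.0]
gripper_width: 0.656
time_s: 7.92
tcp_pos: [0.5504, 0.3274, 0.1776]
orientation: [3.141, -0.002, 0.576]
force: [-0.1, 0.5, 0.2]
gripper_width: 0.993
7.925 [0.55035497 0.327354   0.17756474] [ 1.79984603e+02 -8.98192636e-02  3.30035242e+01] 0.9927634342796813 [-0.13928531  0.4562327   0.21973282]
```

View pics/w5.png

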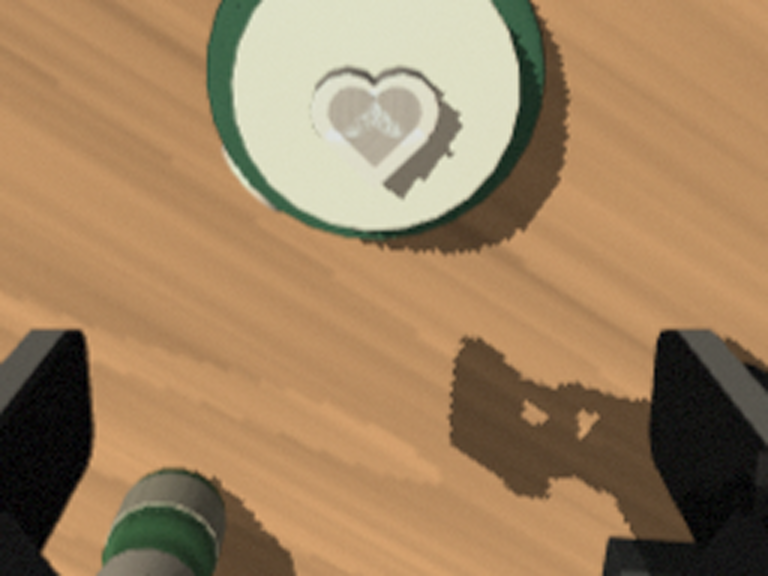

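The heart sits on the pan with its origin at (374.5,107). The pan spans x from 233 to 519 and its bottom edge is at y=231.

Run:
```python
from h import *
from scipy.optimize import least_squares
s,im=load('w5')
C=lambda x,y:(x/3+130-.33,y/3+130-.33)
h=px2w('wrist',[C(374.5,107)],.0795,s)[0];
p=px2w('wrist',[C(233,90),C(519,90),C(376,231),C(273,188),C(478,188)],.0635,s)[:,:2]
r=least_squares(lambda q:np.hypot(*(p-q[:2]).T)-q[2],[*h[:2],.04]);print(h,r.x,r.fun)
```

```text
[0.57014001 0.33930576 0.0795    ] [0.57095677 0.33931258 0.03923282] [-3.53522234e-05  3.56219058e-05  8.29697087e-07  4.76204785e-05
 -4.87192526e-05]
```

Heart is within about 1 mm of the pan's centre. Back to the stack for the disc.

```bash
python3 -m crank '[[0.085,-0.019,-0.041,0,0,0,-2],[0.085,-0.02,-0.042,0,0,0,-4],[0.085,-0.02,-0.042,0,0,0,-4],[0.085,-0.02,-0.042,-0.01,0,0,-4],[0.085,-0.018,-0.042,-0.03,0,0,0]]'; python3 -m crank '[[0.085,0,0,-0.03,0,0,0],[0.085,0,0,0,0,0,0]]'
python3 - <<'E'
from h import *
s,im=look('w6',(120,110,272,204),2.8); print(s['time_s'],s['tcp_pos'],np.degrees(s['orientation']),s['gripper_width'],s['force'])
E
```

```text
time_s: 8.6
tcp_pos: [0.4541, 0.1175, 0.1362]
orientation: [3.141, -0.002, 0.331]
force: [1.5, -0.3, -0.1]
gripper_width: 0.993
time_s: 8.85
tcp_pos: [0.4527, 0.1182, 0.1047]
orientation: [-3.141, 0.004, 0.331]
force: [0.1, -0.1, 0.5]
gripper_width: 0.994
8.85 [0.45274572 0.11820163 0.10474957] [-179.94340209    0.20382919   18.95949279] 0.9940507455006042 [ 0.06366205 -0.13471405  0.49559011]
```

View pics/w6.png

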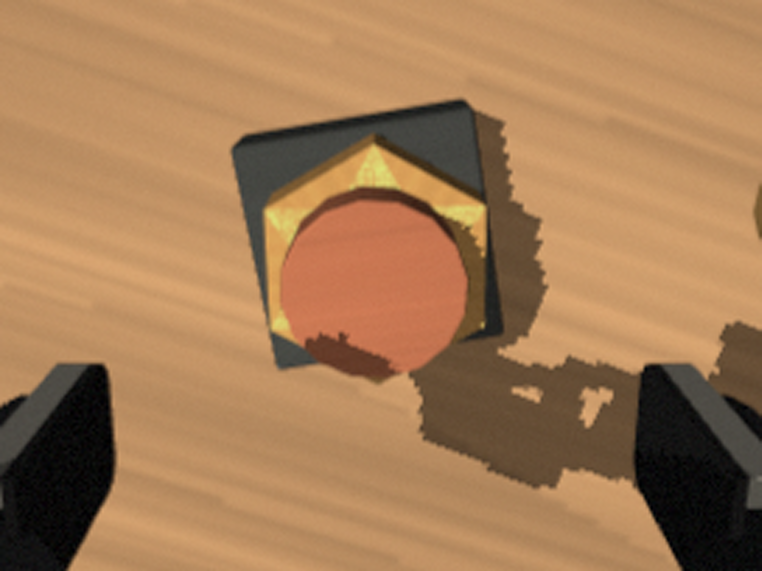

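The disc's top is centred at about (374,287) and spans x from 280 to 468. The hexagon's left and right flats stand vertical, so yaw 19° is right for it.

Run:
```python
from h import *
s,_=load('w6')
C=lambda x,y:(x/2.8+120-.32,y/2.8+110-.32)
P=lambda l,z:px2w('wrist',[C(*p) for p in l],z,s)[:,:2]
d=P([(280,286),(468,286),(374,381),(374,287)],.056);print('disc',d.round(4),(d[0]+d[1])/2,np.linalg.norm(d[0]-d[1]))
x=P([(265,207),(487,206),(271,330),(485,327)],.040);print('hex',((x[0]+x[3])/2).round(4),((x[1]+x[2])/2).round(4),np.linalg.norm(x[0]-x[1]),np.linalg.norm(x[2]-x[3]))
b=P([(234,145),(468,102),(500,333),(279,369)],.022);print('blk',b.mean(0))
```

```text
disc [[0.4469 0.1391]
 [0.4609 0.0985]
 [0.4316 0.1112]
 [0.4537 0.1187]] [0.4539022  0.11881306] 0.04299267206263682
hex [0.4534 0.1179] [0.4531 0.1178] 0.05369162058728796 0.05377753528880022
blk [0.45453498 0.12013684]
```

```bash
python3 -m crank '[[0.07,0.0005,0.0005,-0.03,0,0,0],[0.065,0,0,-0.023,0,0,0],[0.065,0,0,-0.01,0,0,0],[0.06,0,0,0,0,0,0],[0.06,0,0,0,0,0,0]]'
```

```text
time_s: 9.52
tcp_pos: [0.455, 0.1192, 0.0442]
orientation: [3.141, -0.001, 0.332]
force: [0.5, 0.1, 0.3]
gripper_width: 0.702
```

```bash
python3 -m crank '[[0.06,-0.0015,-0.0005,-0.002,0,0,0],[0.06,0,0,0,0,0,0],[0.03,0,0,0,0,0,0],[0.03,0,0,0,0,0,0],[0.03,0,0,0,0,0,0]]'; python3 -m crank '[[0.03,0,0,0,0,0,0],[0.03,0,0,0,0,0,0],[0.03,0,0,0,0,0,0]]'
```

```text
time_s: 10.15
tcp_pos: [0.4529, 0.1184, 0.0419]
orientation: [3.141, -0.0, 0.332]
force: [-4.6, -1.4, 12.2]
gripper_width: 0.487
time_s: 10.52
tcp_pos: [0.4529, 0.1184, 0.0419]
orientation: [3.141, -0.001, 0.332]
force: [-2.7, -0.9, 12.6]
gripper_width: 0.486
```

```bash
python3 -m crank '[[0.03,0,0,0.008,0,0,0],[0.03,0,0,0.025,0,0,0],[0.03,0,0,0.03,0,0,0],[0.03,0.01,-0.03,0.02,0,0,0],[0.03,0.014,-0.045,0,0,0,0]]'; python3 -m crank '[[0.03,0.014,-0.045,0,0,0,0],[0.03,0.014,-0.045,0,0,0,0],[0.03,0.014,-0.045,0,0,0,0],[0.03,0.014,-0.045,0,0,0,0],[0.03,0.014,-0.045,0,0,0,0]]'; python3 -m crank '[[0.03,0.014,-0.045,0,0,0,0],[0.03,0.014,-0.045,0,0,0,0],[0.03,0.01,-0.035,0,0,0,0],[0.03,0.006,-0.02,0,0,0,0],[0.03,0,0,0,0,0,0]]'
```

```text
time_s: 11.15
tcp_pos: [0.4776, 0.0433, 0.1261]
orientation: [3.141, -0.003, 0.334]
force: [1.1, 0.2, -2.5]
gripper_width: 0.489
time_s: 11.78
tcp_pos: [0.5469, -0.183, 0.1245]
orientation: [-3.141, -0.0, 0.332]
force: [1.2, 0.2, -2.2]
gripper_width: 0.487
time_s: 12.4
tcp_pos: [0.5907, -0.3276, 0.1239]
orientation: [-3.141, 0.0, 0.33]
force: [-0.2, 0.3, -2.0]
gripper_width: 0.484
```

Run:
```python
from h import *
from scipy.optimize import least_squares
s,im=look('w7',None,1.5); print(s['time_s'],s['tcp_pos'],np.degrees(s['orientation']),s['gripper_width'],s['force'])
b,g,r=[im[...,i].astype(int) for i in range(3)]
m=((r>80)&(g<45)&(r>3*g)).astype(np.uint8)
c=max(cv2.findContours(m,0,1)[0],key=cv2.contourArea)[:,0]
print(cv2.boundingRect(c))
```

```text
12.4 [ 0.5906673  -0.32760157  0.12386255] [-1.79975872e+02  2.02054334e-02  1.89264434e+01] 0.48416433175743484 [-0.20700278  0.30461744 -2.01234533]
(290, 220, 4, 3)
```

View pics/w7.png

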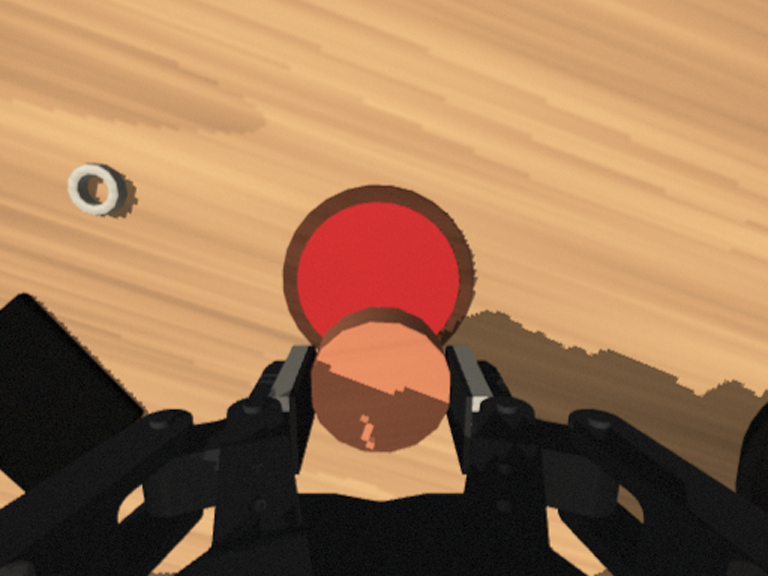

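The felt spans x from 297 to 459 with its top at y=202. The disc spans x from 312 to 450, centred at about (381,387).

Run:
```python
from h import *
from scipy.optimize import least_squares
s,im=load('w7')
b,g,r=[im[...,i].astype(int) for i in range(3)]
m=((r>120)&(g<80)&(r>3*g)).astype(np.uint8)
c=max(cv2.findContours(m,0,1)[0],key=cv2.contourArea)[:,0]; c=c[c[:,1]<205]
p=px2w('wrist',c,.008,s)[:,:2]
f=least_squares(lambda q:np.hypot(*(p-q[:2]).T)-.046,[.59,-.327]);print('felt',f.x,np.abs(f.fun).mean(),len(p))
C=lambda x,y:(x/1.5-.17,y/1.5-.17)
d=px2w('wrist',[C(312,387),C(450,387),C(381,452),C(381,322)],.124-.002+.016,s);print(d[:2].mean(0),d[2:].mean(0))
```

```text
felt [ 0.59555363 -0.32360431] 0.0060613920772751365 207
[ 0.59145818 -0.32746868  0.138     ] [ 0.59066831 -0.3277414   0.138     ]
```

Run:
```python
from h import *
from scipy.optimize import least_squares
s,im=load('w7')
C=lambda x,y:(x/1.5-.17,y/1.5-.17)
p=px2w('wrist',[C(297,276),C(459,276),C(379,202),C(315,333)],.008,s)[:,:2]
f=least_squares(lambda q:np.hypot(*(p-q[:2]).T)-q[2],[.59,-.327,.046]);print('felt',f.x,f.fun)
p=px2w('wrist',[C(285,276),C(378,186)],.008,s)[:,:2]
print(np.hypot(*(p-f.x[:2]).T))
```

```text
felt [ 0.588828   -0.32659732  0.04623751] [-0.00039472 -0.00015911  0.00025147  0.00030236]
[0.05256603 0.05494181]
```

```bash
python3 -m crank '[[0.03,-0.0015,0.001,-0.04,0,0,0],[0.03,0,0,-0.04,0,0,0],[0.03,0,0,-0.015,0,0,0],[0.03,0,0,-0.006,0,0,0],[0.03,0,0,0,0,0,0]]'
```

```text
time_s: 13.08
tcp_pos: [0.5897, -0.3255, 0.0242]
orientation: [3.141, -0.001, 0.332]
force: [-0.8, 0.5, -1.7]
gripper_width: 0.484
```

```bash
python3 -m crank '[[0.03,0,-0.001,-0.007,0,0,0],[0.03,0,0,-0.004,0,0,0],[0.03,0,0,-0.002,0,0,0],[0.03,0,0,0,0,0,0],[0.03,0,0,0,0,0,0]]'
```

```text
time_s: 13.7
tcp_pos: [0.5893, -0.3265, 0.0104]
orientation: [3.141, -0.0, 0.332]
force: [0.3, -0.8, -2.3]
gripper_width: 0.485
```

```bash
python3 -m crank '[[0.03,0,0,-0.001,0,0,0],[0.03,0,0,0,0,0,0]]'; python3 -m crank '[[0.03,0,0,-0.001,0,0,0],[0.03,0,0,0,0,0,0]]'
```

```text
time_s: 13.95
tcp_pos: [0.5894, -0.3265, 0.01]
orientation: [3.141, -0.0, 0.332]
force: [-2.0, 1.9, 6.3]
gripper_width: 0.484
time_s: 14.2
tcp_pos: [0.5894, -0.3266, 0.0099]
orientation: [3.14, -0.001, 0.332]
force: [-5.9, 3.9, 18.6]
gripper_width: 0.484
```

```bash
python3 -m crank '[[0.03,0,0,0.001,0,0,0],[0.046,0,0,0,0,0,0],[0.052,0,0,0,0,0,0],[0.06,0,0,0,0,0,0],[0.065,0,0,0,0,0,0]]'; python3 -m crank '[[0.07,0,0,0.03,0,0,0],[0.085,-0.01,0,0.05,0,0,0],[0.085,-0.02,0.01,0.05,0,0,0],[0.085,0,0,0,0,0,0]]'
python3 - <<'E'
from h import *
s,im=look('w8',(130,110,256,192),3); print(s['time_s'],s['tcp_pos'],np.degrees(s['orientation']),s['gripper_width'],s['force'])
E
```

```text
time_s: 14.82
tcp_pos: [0.5892, -0.3265, 0.0092]
orientation: [-3.142, 0.0, 0.332]
force: [-0.8, 0.8, -0.2]
gripper_width: 0.763
time_s: 15.32
tcp_pos: [0.5599, -0.317, 0.1434]
orientation: [3.137, -0.003, 0.332]
force: [0.9, 0.6, -0.9]
gripper_width: 0.994
15.325 [ 0.55985728 -0.31703239  0.14336194] [179.7165267   -0.19099891  19.00120076] 0.9936771553495645 [ 0.8745998   0.58351768 -0.87087298]
```

View pics/w8.png

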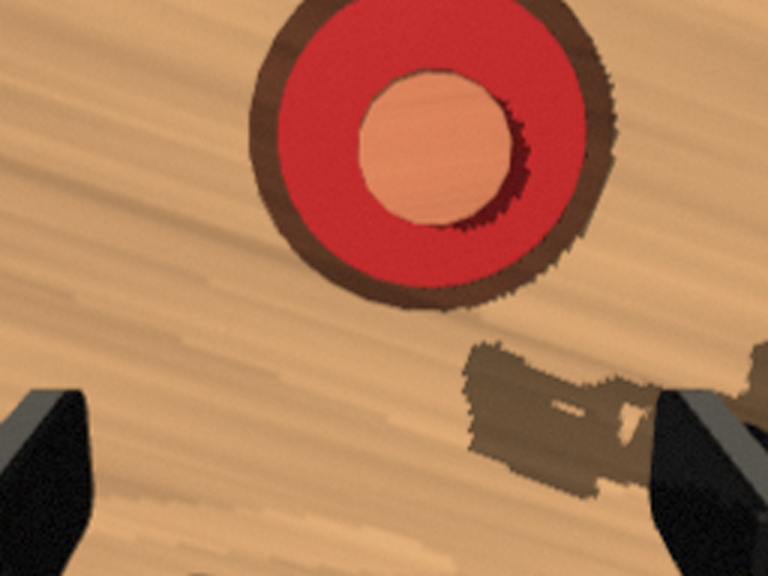

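The disc lies flat at about (436,148). The felt spans x from 278 to 586 and its bottom edge is at y=288. I check the centring while I return to the stack.

```bash
python3 - <<'E'
from h import *
from scipy.optimize import least_squares
s,im=load('w8')
C=lambda x,y:(x/3+130-.33,y/3+110-.33)
fit=lambda l,z:least_squares(lambda q,p=px2w('wrist',[C(*a) for a in l],z,s)[:,:2]:np.hypot(*(p-q[:2]).T)-q[2],[.59,-.327,.03]).x
print(fit([(278,132),(586,132),(434,288),(331,245),(536,245)],.008),fit([(359,147),(512,147),(435,225),(435,72)],.024))
E
python3 -m crank '[[0.085,-0.01,0.042,0,0,0,0],[0.085,-0.012,0.048,0,0,0,0],[0.085,-0.012,0.048,0,0,0,0],[0.085,-0.012,0.048,0,0,0,0],[0.085,-0.012,0.048,0,0,0,0]]'; python3 -m crank '[[0.085,-0.012,0.048,0,0,0,0],[0.085,-0.012,0.048,0,0,0,0],[0.085,-0.012,0.048,-0.005,0,0,0],[0.085,-0.012,0.048,-0.02,0,0,0],[0.085,0,0.009,-0.015,0,0,0]]'; python3 -m crank '[[0.085,0,0,0,0,0,0]]'
python3 - <<'E'
from h import *
s,im=look('w9',(120,110,272,204),2.8); print(s['time_s'],s['tcp_pos'],np.degrees(s['orientation']),s['gripper_width'],s['force'])
E
```

```text
[ 0.58982955 -0.32680614  0.0454886 ] [ 0.58890533 -0.32665552  0.02148846]
time_s: 16.0
tcp_pos: [0.5004, -0.0809, 0.138]
orientation: [-3.14, 0.001, 0.332]
force: [1.0, 0.6, 0.6]
gripper_width: 0.996
time_s: 16.62
tcp_pos: [0.4517, 0.1208, 0.0976]
orientation: [-3.141, 0.002, 0.335]
force: [-0.2, -0.9, -0.6]
gripper_width: 0.996
time_s: 16.75
tcp_pos: [0.4522, 0.1191, 0.0977]
orientation: [-3.141, 0.003, 0.333]
force: [-0.2, -0.9, 0.5]
gripper_width: 0.996
16.75 [0.45217644 0.11912124 0.09770724] [-1.79956437e+02  1.77961651e-01  1.91001045e+01] 0.9964531307667874 [-0.23774612 -0.94038619  0.48510157]
```

View pics/w9.png

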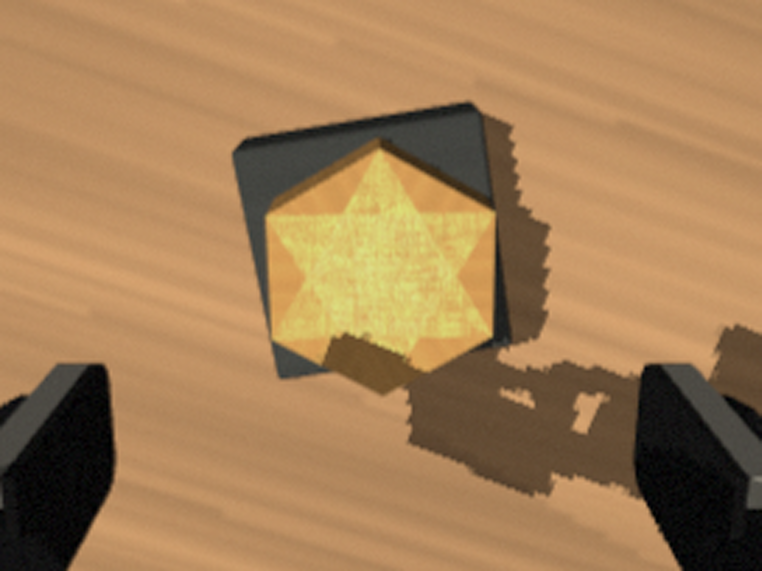

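The disc is within 1 mm of the felt's centre. The hexagon's corners are at (380,148), (495,212), (493,338), (384,395), (272,340) and (266,214), square to the jaws.

Run:
```python
from h import *
s,_=load('w9')
C=lambda x,y:(x/2.8+120-.32,y/2.8+110-.32)
x=px2w('wrist',[C(*p) for p in [(380,148),(495,212),(493,338),(384,395),(272,340),(266,214)]],.040,s)[:,:2]
print(((x[:3]+x[3:])/2).round(4),[np.degrees(np.arctan2(*(x[i]-x[i-3])[::-1]))%60 for i in range(3)])
b=px2w('wrist',[C(*p) for p in [(235,153),(482,114),(508,345),(281,379)]],.022,s)[:,:2];print(b.mean(0),[np.degrees(np.arctan2(*(b[i]-b[i-1])[::-1]))%90 for i in range(4)])
```

```text
[[0.4534 0.1177]
 [0.4531 0.1178]
 [0.4532 0.1177]] [np.float64(20.08390228258497), np.float64(20.196015076349404), np.float64(19.263750481166156)]
[0.45374238 0.1192235 ] [np.float64(28.144711583569133), np.float64(28.082998062968755), np.float64(27.305396250089757), np.float64(28.276720633365713)]
```

```bash
python3 -m crank '[[0.08,0.001,-0.0014,-0.03,0,0,0.7],[0.075,0,0,-0.03,0,0,0],[0.07,0,0,-0.01,0,0,0],[0.07,0,0,0,0,0,0],[0.07,0,0,0,0,0,0]]'
```

```text
time_s: 17.42
tcp_pos: [0.455, 0.117, 0.0302]
orientation: [3.141, -0.001, 0.344]
force: [0.3, 0.6, -0.2]
gripper_width: 0.824
```

```bash
python3 -m crank '[[0.07,-0.0018,0.0007,-0.005,0,0,0],[0.07,0,0,-0.002,0,0,0],[0.07,0,0,0,0,0,0],[0.04,0,0,0,0,0,0],[0.04,0,0,0,0,0,0]]'; python3 -m crank '[[0.04,0,0,0,0,0,0],[0.04,0,0,0,0,0,0],[0.04,0,0,0,0,0,0],[0.04,0,0,0,0,0,0]]'
```

```text
time_s: 18.05
tcp_pos: [0.4525, 0.1178, 0.0227]
orientation: [3.141, -0.0, 0.344]
force: [-3.2, -1.7, 10.3]
gripper_width: 0.616
time_s: 18.55
tcp_pos: [0.4525, 0.1178, 0.0227]
orientation: [3.141, -0.0, 0.344]
force: [-3.5, -0.2, 9.3]
gripper_width: 0.616
```

```bash
python3 -m crank '[[0.04,0,0,0.008,0,0,0],[0.04,0,0,0.025,0,0,0],[0.04,0,0,0.03,0,0,0],[0.04,0.02,-0.015,0.02,0,0,0],[0.04,0.034,-0.026,0,0,0,0]]'; python3 -m crank '[[0.04,0.034,-0.026,0,0,0,0],[0.04,0.034,-0.026,0,0,0,0],[0.04,0.034,-0.026,0,0,0,0],[0.04,0.015,-0.0115,0,0,0,0],[0.04,0,0,0,0,0,0]]'; python3 -m crank '[[0.04,0,0,0,0,0,0]]'
python3 - <<'E'
from h import *
from scipy.optimize import least_squares
s,im=look('w10',None,1.5); print(s['time_s'],s['tcp_pos'],np.degrees(s['orientation']),s['gripper_width'],s['force'])
b,g,r=[im[...,i].astype(int) for i in range(3)]
m=((b>90)&(r<60)&(b>2*r)).astype(np.uint8)
c=max(cv2.findContours(m,0,1)[0],key=cv2.contourArea)[:,0]; print(cv2.boundingRect(c)); c=c[c[:,1]<c[:,1].min()+50]
p=px2w('wrist',c,.008,s)[:,:2]
f=least_squares(lambda q:np.hypot(*(p-q[:2]).T)-.046,[.62,-.013],loss='soft_l1',f_scale=.001);print('felt',f.x,np.abs(f.fun).mean(),len(p))
E
```

```text
time_s: 19.18
tcp_pos: [0.5072, 0.0769, 0.1072]
orientation: [3.141, -0.002, 0.345]
force: [0.8, 0.1, -4.8]
gripper_width: 0.612
time_s: 19.8
tcp_pos: [0.6239, -0.0134, 0.1049]
orientation: [-3.141, 0.001, 0.343]
force: [-0.4, 0.7, -4.6]
gripper_width: 0.613
time_s: 19.92
tcp_pos: [0.6226, -0.0121, 0.1052]
orientation: [-3.141, 0.001, 0.344]
force: [1.1, 0.0, -4.2]
gripper_width: 0.61
19.925 [ 0.62261907 -0.01213797  0.10523618] [-1.79964923e+02  4.41766537e-02  1.97202609e+01] 0.6103458325027468 [ 1.0543645   0.02039887 -4.21455947]
(198, 135, 116, 76)
felt [ 0.62293355 -0.01356586] 0.0025732389853452423 160
```

```bash
python3 -m crank '[[0.04,0.0006,-0.001,-0.04,0,0,0],[0.04,0,0,-0.03,0,0,0],[0.04,0,0,-0.011,0,0,0],[0.04,0,0,0,0,0,0],[0.04,0,0,0,0,0,0]]'
```

```text
time_s: 20.6
tcp_pos: [0.6247, -0.0136, 0.0256]
orientation: [3.141, -0.002, 0.344]
force: [-0.1, 0.2, -4.3]
gripper_width: 0.613
```

```bash
python3 -m crank '[[0.04,-0.0013,0.0005,-0.008,0,0,0],[0.04,0,0,-0.004,0,0,0],[0.04,0,0,-0.002,0,0,0],[0.04,0,0,0,0,0,0],[0.04,0,0,0,0,0,0]]'; python3 -m crank '[[0.04,0,0,-0.001,0,0,0],[0.04,0,0,0,0,0,0]]'
```

```text
time_s: 21.22
tcp_pos: [0.6229, -0.0132, 0.0104]
orientation: [3.142, -0.0, 0.344]
force: [1.1, -0.5, -4.1]
gripper_width: 0.614
time_s: 21.48
tcp_pos: [0.6227, -0.0132, 0.0092]
orientation: [-3.142, 0.0, 0.344]
force: [0.1, -1.1, -4.7]
gripper_width: 0.612
```

```bash
python3 -m crank '[[0.04,0.0005,0.0002,-0.001,0,0,0],[0.04,0,0,0,0,0,0]]'
```

```text
time_s: 21.72
tcp_pos: [0.623, -0.0131, 0.0088]
orientation: [3.141, 0.0, 0.344]
force: [-5.0, -0.5, 5.7]
gripper_width: 0.612
```

Contact. I release and look.

```bash
python3 -m crank '[[0.056,0,0,0,0,0,0],[0.062,0,0,0,0,0,0],[0.068,0,0,0,0,0,0],[0.074,0,0,0,0,0,0],[0.078,0,0,0,0,0,0]]'; python3 -m crank '[[0.08,0,0,0.03,0,0,0],[0.085,-0.01,0.005,0.05,0,0,0],[0.085,-0.02,0.015,0.05,0,0,0],[0.085,0,0,0,0,0,0]]'
python3 - <<'E'
from h import *
s,im=look('w11',(130,110,256,192),3); print(s['time_s'],s['tcp_pos'],np.degrees(s['orientation']),s['gripper_width'],s['force'])
E
```

```text
time_s: 22.35
tcp_pos: [0.6233, -0.0129, 0.0083]
orientation: [3.142, -0.0, 0.344]
force: [-0.1, -0.9, -0.3]
gripper_width: 0.914
time_s: 22.85
tcp_pos: [0.5941, 0.0076, 0.142]
orientation: [3.139, -0.005, 0.345]
force: [0.3, 0.6, -0.4]
gripper_width: 0.998
22.85 [0.59409034 0.00762019 0.14204886] [179.85759218  -0.29689566  19.75436776] 0.9976738367641111 [ 0.3379994   0.63836993 -0.38347331]
```

View pics/w11.png

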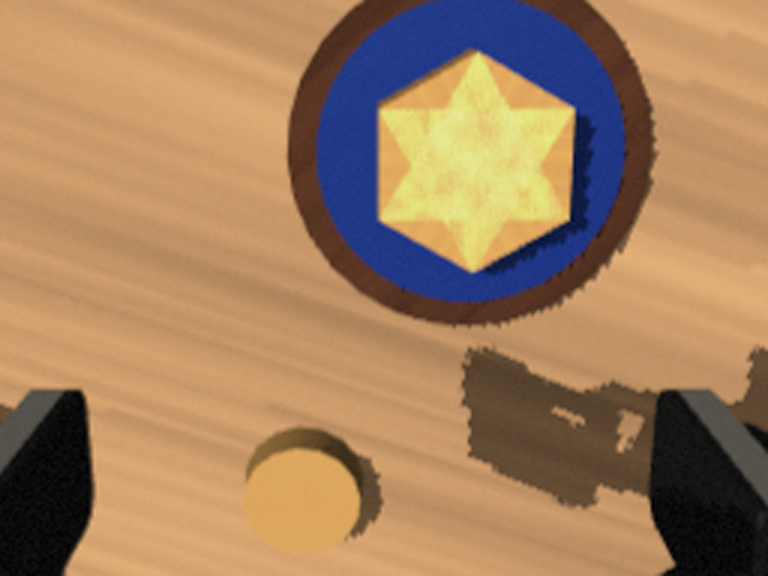

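The hexagon is flat at about (476,161) on the blue felt, which spans x from 317 to 627 with its bottom edge at y=303. Next I return to the block.

```bash
python3 - <<'E'
from h import *
from scipy.optimize import least_squares
s,im=load('w11')
C=lambda x,y:(x/3+130-.33,y/3+110-.33)
P=lambda l,z:px2w('wrist',[C(*a) for a in l],z,s)[:,:2]
p=P([(317,145),(627,145),(473,303),(368,258),(578,258)],.008)
print('felt',least_squares(lambda q:np.hypot(*(p-q[:2]).T)-q[2],[.62,-.01,.046]).x)
x=P([(477,50),(575,107),(570,221),(474,272),(378,220),(378,104)],.026);print('hex',x.mean(0))
E
python3 -m crank '[[0.085,-0.025,0.02,0,0,0,1.5],[0.085,-0.032,0.026,0,0,0,2],[0.085,-0.032,0.026,0,0,0,2],[0.085,-0.032,0.026,-0.02,0,0,2],[0.085,-0.019,0.014,-0.025,0,0,1]]'; python3 -m crank '[[0.085,0,0,0,0,0,0],[0.085,0,0,0,0,0,0]]'
python3 - <<'E'
from h import *
s,im=look('w12',(120,110,272,204),2.8); print(s['time_s'],s['tcp_pos'],np.degrees(s['orientation']),s['gripper_width'],s['force'])
b,g,r=[im[...,i].astype(int) for i in range(3)]
m=((r<75)&(abs(r-b)<25)).astype(np.uint8); m[:,:160]=0;m[:,345:]=0; m[250:]=0
c=max(cv2.findContours(m,0,1)[0],key=cv2.contourArea);q=cv2.minAreaRect(c);print(q)
p=px2w('wrist',cv2.boxPoints(q),.022,s)[:,:2];print(p,p.mean(0))
E
```

```text
felt [ 0.62441938 -0.01390913  0.04574414]
hex [ 0.62384985 -0.01267107]
time_s: 23.52
tcp_pos: [0.4517, 0.1198, 0.0919]
orientation: [-3.141, 0.001, 0.494]
force: [0.5, -0.1, -0.5]
gripper_width: 0.993
time_s: 23.78
tcp_pos: [0.4541, 0.1187, 0.0932]
orientation: [3.141, 0.0, 0.492]
force: [0.7, -0.3, 0.4]
gripper_width: 0.996
23.775 [0.45406708 0.11871296 0.09324652] [1.79993162e+02 3.70331310e-03 2.81788985e+01] 0.995982511767659 [ 0.7490176  -0.26593111  0.35355627]
((246.1000213623047, 169.20001220703125), (82.73451232910156, 36.671512603759766), 63.43495178222656)
[[0.4799556  0.16494761]
 [0.49995177 0.15047618]
 [0.4669892  0.10360518]
 [0.44523228 0.11834034]] [0.47303221 0.13434233]
```

View pics/w12.png

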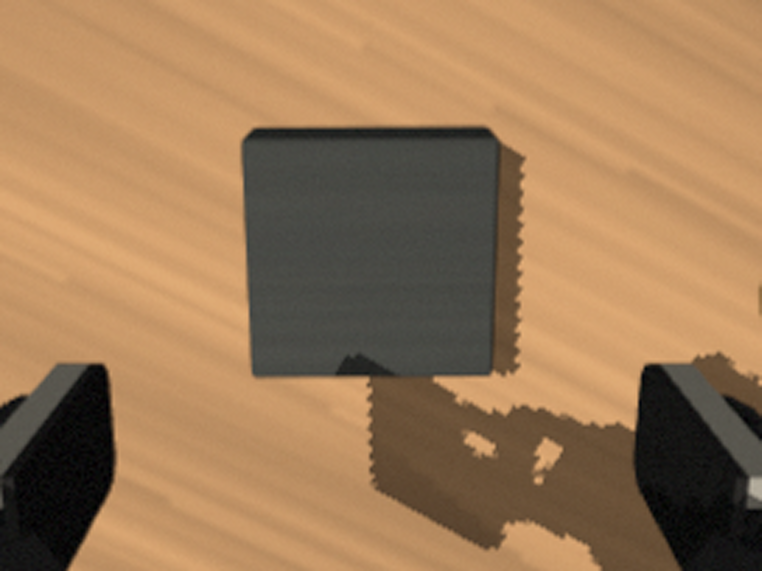

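The block's top corners are at (243,139), (499,140), (492,375) and (253,376), and it is square to the jaws.

```bash
python3 - <<'E'
from h import *
s,_=load('w12')
C=lambda x,y:(x/2.8+120-.32,y/2.8+110-.32)
b=px2w('wrist',[C(*p) for p in [(243,139),(499,140),(492,375),(253,376)]],.022,s)[:,:2];print(b.mean(0),[np.linalg.norm(b[i]-b[i-1]) for i in range(4)])
E
python3 -m crank '[[0.085,0,0,-0.035,0,0,0],[0.085,0,0,-0.03,0,0,0],[0.085,0,0,-0.015,0,0,0],[0.085,0,0,0,0,0,0],[0.085,0,0,0,0,0,0]]'
```

```text
[0.4540928  0.11960876] [np.float64(0.06273008445258732), np.float64(0.06260834568745278), np.float64(0.06220155739128992), np.float64(0.06285794772486654)]
time_s: 24.45
tcp_pos: [0.4542, 0.1188, 0.014]
orientation: [3.141, -0.001, 0.492]
force: [0.6, -0.6, 0.2]
gripper_width: 0.994
```

```bash
python3 -m crank '[[0.085,0,0.0008,-0.006,0,0,0],[0.085,0,0,-0.002,0,0,0],[0.085,0,0,0,0,0,0],[0.05,0,0,0,0,0,0],[0.05,0,0,0,0,0,0]]'; python3 -m crank '[[0.05,0,0,0,0,0,0],[0.05,0,0,0,0,0,0],[0.05,0,0,0,0,0,0],[0.05,0,0,0,0,0,0]]'
```

```text
time_s: 25.08
tcp_pos: [0.4535, 0.1196, 0.0059]
orientation: [3.141, -0.0, 0.492]
force: [-2.9, -2.8, 11.0]
gripper_width: 0.734
time_s: 25.58
tcp_pos: [0.4535, 0.1196, 0.0059]
orientation: [3.141, -0.0, 0.492]
force: [-2.4, -2.0, 12.5]
gripper_width: 0.73
```

```bash
python3 -m crank '[[0.05,0,0,0.008,0,0,0],[0.05,0,0,0.025,0,0,0],[0.05,0,0,0.03,0,0,0],[0.05,0,-0.025,0.02,0,0,4],[0.05,-0.001,-0.04,0,0,0,4]]'; python3 -m crank '[[0.05,-0.001,-0.045,0,0,0,4],[0.05,-0.001,-0.045,0,0,0,4],[0.05,-0.001,-0.045,0,0,0,4],[0.05,-0.001,-0.04,0,0,0,4],[0.05,0,-0.027,0,0,0,4]]'; python3 -m crank '[[0.05,0,0,0,0,0,0],[0.05,0,0,0,0,0,0]]'
python3 - <<'E'
from h import *
s,im=look('w13',None,1.5); print(s['time_s'],s['tcp_pos'],np.degrees(s['orientation']),s['joints'])
E
```

```text
time_s: 26.2
tcp_pos: [0.4528, 0.0547, 0.0896]
orientation: [3.141, -0.002, 0.636]
force: [1.5, -0.2, -9.0]
gripper_width: 0.726
time_s: 26.82
tcp_pos: [0.4476, -0.1486, 0.0883]
orientation: [-3.141, 0.0, 0.982]
force: [0.7, 0.5, -7.9]
gripper_width: 0.729
time_s: 27.08
tcp_pos: [0.4478, -0.1465, 0.0881]
orientation: [-3.14, -0.0, 0.98]
force: [-0.1, 0.9, -8.6]
gripper_width: 0.726
27.075 [ 0.44775219 -0.14653566  0.0881162 ] [-1.79930907e+02 -7.90158482e-03  5.61595411e+01] [-4.89662373e-01  2.68571382e-01 -4.56833519e-01  8.46577278e-01
  2.58752599e-04  1.67176115e+00]
```

View pics/w13.png

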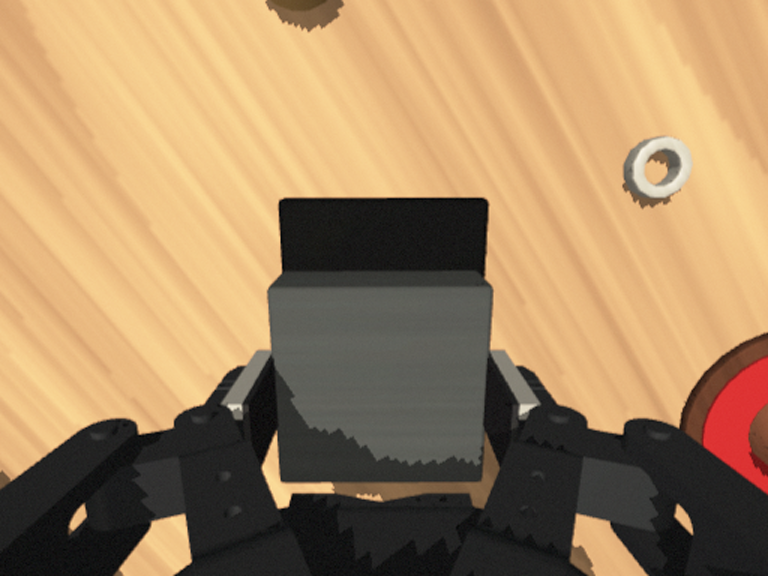

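The pad's far edge runs from (279,199) to (488,199), parallel to the block. The block's top corners are at (268,290), (492,289), (483,481) and (280,482).

Run:
```python
from h import *
s,_=load('w13')
C=lambda x,y:(x/1.5-.17,y/1.5-.17)
p=px2w('wrist',[C(279,199),C(488,199)],.008,s)[:,:2]; y=s['orientation'][2]
print(np.linalg.norm(p[0]-p[1]),'pad',p.mean(0)-.05*np.array([np.cos(y),np.sin(y)]))
b=px2w('wrist',[C(268,290),C(492,289),C(483,481),C(280,482)],.0881-.0059+.022,s)[:,:2];print('blk',b.mean(0),[np.linalg.norm(b[i]-b[i-1]) for i in range(4)])
```

```text
0.09720446846345149 pad [ 0.44832854 -0.14766968]
blk [ 0.44792099 -0.14594166] [np.float64(0.061881706116123016), np.float64(0.06206651604194523), np.float64(0.06178390209220232), np.float64(0.06315899512297488)]
```

```bash
python3 -m crank '[[0.05,0.0004,-0.0012,-0.03,0,0,0],[0.05,0,0,-0.025,0,0,0],[0.05,0,0,-0.008,0,0,0],[0.05,0,0,0,0,0,0],[0.05,0,0,0,0,0,0]]'
```

```text
time_s: 27.75
tcp_pos: [0.4492, -0.1484, 0.0261]
orientation: [3.14, -0.0, 0.981]
force: [0.7, 0.3, -8.3]
gripper_width: 0.732
```

```bash
python3 -m crank '[[0.05,-0.001,0.0008,-0.006,0,0,0],[0.05,0,0,-0.003,0,0,0],[0.05,0,0,-0.002,0,0,0],[0.05,0,0,0,0,0,0],[0.05,0,0,0,0,0,0]]'; python3 -m crank '[[0.05,0,0,-0.001,0,0,0],[0.05,0,0,0,0,0,0]]'
```

```text
time_s: 28.38
tcp_pos: [0.4477, -0.1476, 0.0143]
orientation: [3.142, -0.0, 0.981]
force: [-0.0, 0.7, -8.5]
gripper_width: 0.731
time_s: 28.62
tcp_pos: [0.4477, -0.1476, 0.014]
orientation: [3.141, 0.0, 0.981]
force: [-5.6, 1.6, 10.2]
gripper_width: 0.728
```

```bash
python3 -m crank '[[0.066,0,0,0,0,0,0],[0.072,0,0,0,0,0,0],[0.078,0,0,0,0,0,0],[0.085,0,0,0,0,0,0],[0.085,0,0,0,0,0,0]]'; python3 -m crank '[[0.085,0,0,0.03,0,0,0],[0.085,-0.005,-0.01,0.05,0,0,0],[0.085,-0.008,-0.015,0.05,0,0,0],[0.085,0,0,0,0,0,0]]'
python3 - <<'E'
from h import *
s,im=look('w14'); print(s['time_s'],s['tcp_pos'],np.degrees(s['orientation']),s['force'])
_,t=look('t14',n='top')
a=cv2.resize(im[100:300,130:390],(520,400),interpolation=2); b=cv2.resize(t[130:260,75:435],(520,188),interpolation=2)
cv2.imwrite('pics/fin.png',np.vstack([a,b]))
E
```

```text
time_s: 29.25
tcp_pos: [0.4477, -0.1476, 0.0133]
orientation: [3.142, -0.0, 0.981]
force: [0.1, -1.0, -0.6]
gripper_width: 0.993
time_s: 29.75
tcp_pos: [0.4359, -0.1741, 0.1464]
orientation: [3.136, -0.0, 0.98]
force: [0.1, 0.6, -0.8]
gripper_width: 0.995
29.75 [ 0.43590034 -0.17414924  0.14642086] [ 1.79667780e+02 -6.44809551e-03  5.61501087e+01] [ 0.10520862  0.62553129 -0.8050833 ]
```

View pics/fin.png

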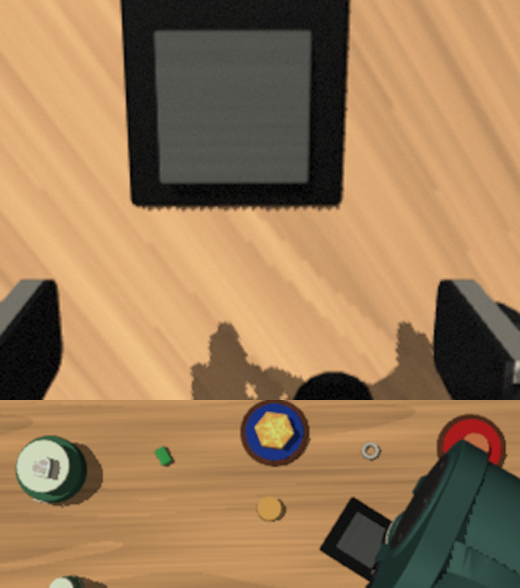

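The block lies flat and square on the pad, and the heart, disc and hexagon are still in place. I check the block's centring in numbers.

Run:
```python
from h import *
s,_=load('w14'); y=s['orientation'][2]
C=lambda x,y:(x/2+130-.25,y/2+100-.25)
p=px2w('wrist',[C(132,206),C(341,206)],.008,s)[:,:2]
print(np.linalg.norm(p[0]-p[1]),'pad',p.mean(0)+.05*np.array([np.cos(y),np.sin(y)]))
b=px2w('wrist',[C(154,30),C(311,29),C(308,183),C(159,184)],.030,s)[:,:2];print('blk',b.mean(0))
```

```text
0.09761579490203416 pad [ 0.44928741 -0.14621131]
blk [ 0.44760959 -0.1469105 ]
```

```bash
python3 -m crank '[[0.085,0,0,0.02,0,0,0],[0.085,0,0,0,0,0,0],[0.085,0,0,0,0,0,0]]'; python3 -c "
from plant import bot
print(bot.sign_off())"
```

```text
time_s: 30.22
tcp_pos: [0.4343, -0.1721, 0.1621]
orientation: [-3.14, 0.0, 0.981]
force: [0.1, -0.4, 0.1]
gripper_width: 0.997
the job is handed in; nothing more can be done
None
```

I took the stack apart from the top down and set each piece flat on its own place. The job was handed in at 30.2 s, with the gripper open and clear of everything.

| Piece | Place | Measured offset from centre |
|---|---|---|
| Silver heart | scale pan | about 0.8 mm |
| Copper disc | red stand | about 0.9 mm |
| Brass hexagon | blue stand | about 1.4 mm |
| Steel block | black pad | about 1.8 mm |

- **Heart:** I lowered it by height to a pan depth of about 6 mm and let it go there, well short of the 20 mm stop. I inferred that depth from the tool height and did not read it from the pan joint.
- **Block:** it also sits square to the pad. Two estimates of the pad's centre disagreed by about 1.7 mm, so its true offset is uncertain by about that much.
- **Disc:** the arm hid part of the red stand in the last top view, so its offset comes from the close look right after release. Setting it down, I pressed with up to about 19 N before backing off.
- **Circle fits:** automatic circle fits on the red and blue felts came out poor. I used hand-read edge points for the red stand and a blend with the top-camera estimate for the blue one.

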